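Seal the spare inlet and vent the reagent bottle

TASK

Get the plate reader's reagent supply ready: first press the red dust cap fully home on the spare inlet, then screw the orange cap of the docked amber bottle down (clockwise) until it bottoms out, and back it off a quarter turn so that the bottle can breathe. Finish with the gripper still closed on the sides of the orange cap, holding it still there, and leave everything else on the bench where it stands.

Things in the scene. Friction and masses are not known exactly. Their poses are not given: they have to be found in the camera images.
- bottle_dock: fixed light-grey block 120 x 120 x 45 mm with an amber bottle (64 mm diameter, paper label) clamped upright in its middle; it does not move. Origin: centre of the block's underside on the bench, below the bottle's axis; z up. The bottle's body ends 85 mm above the bench, its shoulder narrows to 42 mm across at 98 mm, and the neck above (32 mm across, one ring 37 mm across) carries the orange cap
- screw_cap: orange ribbed screw cap, 42 mm diameter, 26 mm tall, already on the bottle's thread. Origin: centre of its underside, on the axis (112 mm above the bench when bottomed out); z up, x along the white line on its top. Clockwise from above screws it down, 4 mm per turn. Stiff (0.12 N m: squeeze its sides with 25 N or more); it stays where it is left and stops solidly when bottomed out
- cap_grip (a point): point on the axis of the orange cap at half its height, 13 mm above its underside and 13 mm below its top: close the fingers here, from above, along any horizontal line
- cap_turn (a joint): how far the orange cap is unscrewed, rad: 0 = bottomed out, grows counter-clockwise seen from above (pi/2 = a quarter turn backed off), at most 5.2; it starts between 2.4 and 4.2
- inlet: fixed light-grey block 90 x 100 x 55 mm with an upright aluminium stub (34 mm diameter, top face 92 mm above the bench) in its middle, carrying the red dust cap. Origin: centre of the block's underside on the bench; z up
- dust_cap_top (a point): centre of the top face of the red push-on dust cap, a round plastic cap 28 mm diameter (31 mm at its foot) and 18 mm tall on a vertical nozzle; the top is 110 mm above the bench when home and up to 120 mm when proud
- dust_cap (a joint): how far the red dust cap has been pushed down, m: 0 = 10 mm proud, 0.010 = home, its foot against the aluminium stub; it starts between 0 and 0.003. It slides straight down under about 7 N, stays where it is left and stops solidly when home
- marker: loose white and blue marker pen, 125 x 13 x 13 mm, lying flat: leave alone. Origin: centre of its underside
- microplate: loose white well plate 128 x 86 x 14 mm: leave alone. Origin: centre of its underside
- amber_bottle: loose amber bottle with a blue cap, 68 mm diameter, 150 mm tall: leave alone. Origin: centre of its underside
- white_bottle: loose white jar with a blue lid, 56 mm diameter, 110 mm tall: leave alone. Origin: centre of its underside
- tube_rack: loose blue tube rack 100 x 200 mm, 48 mm tall with its tubes: leave alone. Origin: centre of its underside
- notebooks: pile of three maroon notebooks, 190 x 260 x 43 mm: leave alone. Origin: centre of its underside
- beaker: loose clear plastic beaker, 68 mm diameter, 80 mm tall: leave alone. Origin: centre of its underside
Things that resemble listed ones, but are neither listed nor needed, are in the scene too. Leave any green look-alike of the inlet alone. What is shaped like the bottle_dock but purple is not meant.

How it is judged:
By the outcome, as a careful person would: the job done as asked, in the order asked, and still so for the second after the job is handed in, while the arm keeps its last pose, push and grip.
It also fails if it takes over 72 s, if anything falls off the work surface, if the arm or the gripper's body presses on something with over 40 N, if the wrist force passes 120 N, or if a joint passes its speed limit or range.

ROBOT

A 6-joint arm with a two-finger parallel gripper is mounted at the origin on the work surface. World frame = base frame: x ahead of the robot, y to its left, z up, the work surface at z = 0. Lengths are in m, angles in rad, forces in N, time in s.
With the tool pointing down it reaches from about 0.3 to 1 m from the base axis. Payload 5.1 kg.
Tool frame: the origin (TCP) lies between the finger pads, 19 mm behind the fingertips; this is the grasp point; z points along the fingers, y is the line along which they close (so a half turn about z gives the same grasp; the last joint's range is limited). The gripper opens to 95 mm and grips with 3 to 60 N. Pads are 20 mm wide; open, the fingers measure 119 mm over their backs; the gripper's body (75 mm by 180 mm) begins 59 mm behind the grasp point.
Start: joints at [1.085, 0.124, 1.65, -0, 1.367, -0.083], TCP at [0.255, 0.598, 0.233] pointing down, gripper open.
Joint ranges: [-2.61, 2.61], [-1.02, 2.33], [0.03, 2.71], [-1.35, 4.49], [0.32, 2.68], [-2.91, 2.91]. Speed limits (rad/s): [2.57, 2.57, 3.14, 3.14, 3.14, 3.14].

INTERFACE

Orientations are given as a unit quaternion [w, x, y, z].
In Python, from station import monitor, read_camera, calibration, ticket gives the robot as it stands.
- The arm moves only by the tool servo_tool, never from a script. Its arguments are lists of equal length, an entry for each row: "dp": the shift along the tool's x, y, z in m, a list of three; "turn": the turn, a rotation vector about the tool's x, y, z in degrees, a list of three; "grip": the opening, from 0 (shut) to 1 (fully open). In form: {"dp": [[dx, dy, dz], ...], "turn": [[ax, ay, az], ...], "grip": [grip, ...]}. A call has 1 to 5 rows; each row shifts and turns the commanded pose from where the row before left it, along the tool's axes as they then stand; what a row does not reach is not made up. A row lasts 1/8 s, in which the tool goes at most 62.5 mm and 10.7 degrees, less where a joint would pass 70% of its speed; a pose out of reach is approached as far as the arm can. A call is refused whole if a number of a shift passes 0.0625 or a number of a turn 10.7, either way. A call with a gripper value outside its range is refused whole. The fingers move at their own pace and stop on an object; "squeeze" is the grip in N (left out, the last holds). Time passes only in rows, so rows that do not move let the fingers close. It gives the time, the measured TCP pose, the force, the opening and the grip force at its end, in the units of the state.
- monitor.read_state(): the state, without advancing time (a new reading comes with each control period).
- read_camera(name): name is "scene" or "top"; returns the picture (400x640x3 uint8, red, green, blue); there is no depth.
- calibration(name): a dict with "fx", "fy", "cx", "cy" (pixels), "R" (3x3) and "t" (3): a world point X has camera coordinates R X + t. Camera axes: x right, y down, z forward; pixel columns grow to the right and rows downward; lengths in m; the calibration is good to about 2 mm. A picture is of the moment at which its call begins. calibration takes no time and is no camera call.
- ticket.job_done(): hands the job in; it is judged then, once.
The state is a dict: "time_s": time; "q": joint angles; "joint_velocities": joint speeds; "joint_efforts": joint torques, N m; "ee_pos": TCP position; "tcp_rot": TCP orientation; "wrist_force": force on the tool from outside, world axes, zero at the start; "moment": the same for the moment, N m; "grip_width": finger opening in m; "gripper_force": force on a finger pad.
Only numpy, scipy, OpenCV 4.12 (cv2) and the standard library are available. Lean on these libraries where they do the work, as an engineer would, in place of code of your own. Each camera call takes 0.05 s, during which the arm holds its last target. There are 200 camera calls.

## Working session

There is one attempt and no reset: what is moved stays moved. The work goes in short steps, Python scripts to look and compute and a tool call to move; the robot and the scene stay as the last step left them, time stands still between calls to the robot, and variables do not carry over. Pictures are saved under pics/ and viewed, at most 10 in all, crops included, and the job is handed in when it is done.

Besides the shell and the picture viewer there is one more tool, called by a JSON object that holds its "fn" and its "kwargs". servo_tool: Moves the arm, as the interface text tells. Its arguments: {"type":"object","properties":{"dp":{"type":"array"},"turn":{"type":"array"},"grip":{"type":"array"},"squeeze":{"type":"number"}},"required":["dp","turn","grip"]}

```bash
mkdir -p pics; python3 - <<'E'
from station import monitor, read_camera, calibration
import cv2
for n in("scene","top"):
    cv2.imwrite(f"pics/{n}0.png",read_camera(n)[:,:,::-1]); c=calibration(n); print(n,c)
s=monitor.read_state();print({k:s[k] for k in("time_s","ee_pos","tcp_rot","grip_width","wrist_force")})
E
```

```text
scene {'fx': 437.12822689222844, 'fy': 437.12822689222844, 'cx': 320.14460984840895, 'cy': 199.44362035073445, 'R': array([[-0.86827295,  0.49608348, -0.00180815],
       [ 0.35633317,  0.62113001, -0.69801445],
       [-0.34515034, -0.60671137, -0.71608139]]), 't': array([ 0.48571057, -0.10661012,  1.59217632])}
top {'fx': 509.38493692162893, 'fy': 509.38493692162893, 'cx': 316.0558142002813, 'cy': 208.70500728421985, 'R': array([[ 0.01678915, -0.99974778,  0.01491669],
       [-0.99367528, -0.01834012, -0.11078394],
       [ 0.11102958, -0.01296238, -0.99373256]]), 't': array([-0.02720751,  0.54023916,  1.69452898])}
{'time_s': 0.1, 'ee_pos': array([0.25455358, 0.59749965, 0.23234992]), 'tcp_rot': array([-2.54975531e-04,  2.00034860e-01,  9.79788356e-01, -8.75294659e-04]), 'grip_width': 0.0948125487202961, 'wrist_force': array([-0.44563391,  0.01234116, -0.09992191])}
```

View pics/scene0.png

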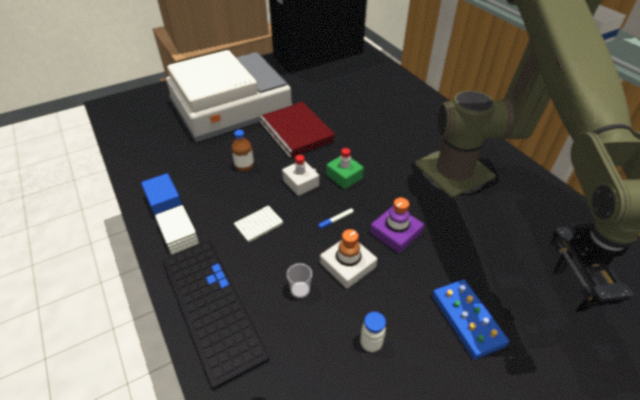

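View pics/top0.png

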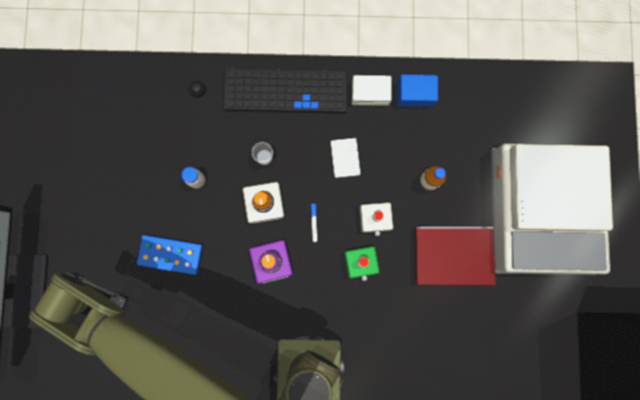

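```bash
cat > h.py <<'E'
import numpy as np, cv2
from station import monitor, read_camera, calibration
def ray(n,uv):
    c=calibration(n); d=c["R"].T@np.array([(uv[0]-c["cx"])/c["fx"],(uv[1]-c["cy"])/c["fy"],1]); return -c["R"].T@c["t"],d
def plane(n,uv,z):
    o,d=ray(n,uv); return o+d*(z-o[2])/d[2]
def tri(a,b):
    (o1,d1),(o2,d2)=ray("scene",a),ray("top",b)
    s=np.linalg.lstsq(np.c_[d1,-d2],o2-o1,rcond=None)[0]; p,q=o1+s[0]*d1,o2+s[1]*d2
    return (p+q)/2,np.linalg.norm(p-q)
def blobs(im,lo,hi,amin=20):
    h=cv2.cvtColor(im,cv2.COLOR_RGB2HSV); m=cv2.inRange(h,lo,hi)
    n,l,s,c=cv2.connectedComponentsWithStats(m); return [(c[i].round(1),s[i].tolist()) for i in range(1,n) if s[i][4]>=amin]
E
python3 - <<'E'
from h import *
for n in("scene","top"):
    im=cv2.imread(f"pics/{n}0.png")[:,:,::-1].copy()
    for k,lo,hi in(("red",(0,170,110),(5,255,255)),("red2",(172,150,110),(180,255,255)),("orange",(7,190,150),(20,255,255)),("white",(0,0,150),(180,60,255))):
        print(n,k,*[b for b in blobs(im,lo,hi) if 130<b[0][0]<450 and 130<b[0][1]<300],sep="\n ")
a=cv2.imread("pics/scene0.png");b=cv2.imread("pics/top0.png")
f=lambda i,u,v:cv2.resize(i[v-25:v+25,u-33:u+33],(396,300),interpolation=cv2.INTER_NEAREST)
cv2.imwrite("pics/c1.png",np.vstack([np.hstack([f(a,300,170),f(a,349,250)]),np.hstack([f(b,378,216),f(b,262,201)])]))
E
```

```text
scene
 red
 (array([307.8, 134.7]), [300, 127, 17, 17, 72])
 (array([293. , 138.7]), [283, 129, 20, 19, 116])
 (array([345.4, 151.7]), [341, 148, 9, 9, 61])
 (array([299.3, 158. ]), [295, 154, 10, 9, 63])
scene
 red2
scene
 orange
scene
 white
 (array([300.5, 173.8]), [283, 162, 36, 24, 444])
 (array([175.2, 225.2]), [156, 205, 39, 42, 1050])
 (array([257.9, 222.7]), [234, 206, 48, 35, 891])
 (array([341.1, 214.8]), [330, 209, 23, 13, 104])
 (array([348.3, 261.9]), [321, 242, 56, 39, 814])
 (array([299.8, 288.4]), [292, 282, 17, 14, 203])
top
 red
 (array([378.5, 215. ]), [376, 212, 6, 7, 38])
 (array([363.5, 261.5]), [360, 258, 8, 8, 50])
top
 red2
 (array([437.4, 244. ]), [423, 234, 30, 20, 150])
 (array([424.1, 260.5]), [417, 257, 15, 9, 37])
 (array([432.8, 267.9]), [428, 264, 10, 9, 31])
top
 orange
 (array([261.8, 199.5]), [254, 192, 16, 16, 166])
 (array([268.6, 262. ]), [263, 256, 11, 11, 62])
top
 white
 (array([345.1, 157.3]), [331, 138, 29, 39, 951])
 (array([263.8, 156.6]), [257, 150, 15, 14, 153])
 (array([193.2, 182.6]), [188, 180, 11, 5, 20])
 (array([262.9, 202.4]), [243, 182, 41, 41, 913])
 (array([376.2, 217.4]), [361, 203, 32, 32, 744])
 (array([313.9, 228.7]), [312, 216, 5, 26, 105])
```

View pics/c1.png

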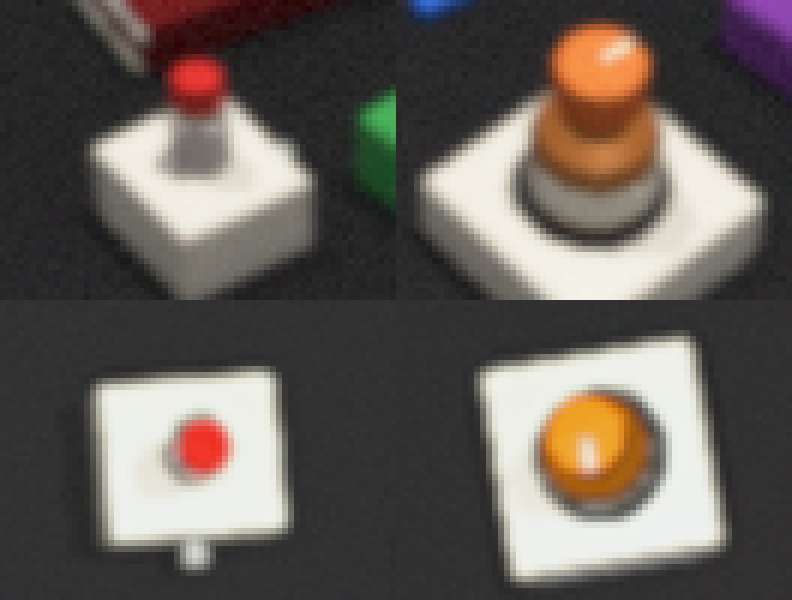

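```bash
python3 - <<'E'
from h import *
S={"orange":((349.8,234.8),(260.0,197.8),.140),"red":((299.3,156.8),(378.3,215),.119)}
for k,(a,b,z) in S.items(): print(k,tri(a,b),plane("scene",a,z),plane("top",b,z))
im=cv2.imread("pics/top0.png")
m=cv2.inRange(cv2.cvtColor(im,cv2.COLOR_BGR2HSV),(0,0,125),(180,70,255))
m=cv2.morphologyEx(m,cv2.MORPH_OPEN,np.ones((6,6)))
for c in cv2.findContours(m,cv2.RETR_EXTERNAL,cv2.CHAIN_APPROX_NONE)[0]:
    r=cv2.minAreaRect(c)
    for k,uv,z in(("dock",(263,202),.045),("inlet",(377,217),.055)):
        if np.hypot(*(np.array(r[0])-uv))<8:
            P=np.array([plane("top",p,z) for p in cv2.boxPoints(r)]); e=np.diff(P,axis=0)
            print(k,r,P.mean(0),np.linalg.norm(e,axis=1),np.degrees(np.arctan2(e[:,1],e[:,0])))
s=monitor.read_state();print(s["q"])
E
```

```text
orange (array([0.55933125, 0.16279544, 0.13868295]), np.float64(0.0018389198653134136)) [0.5592708  0.16428479 0.14      ] [0.55988187 0.16209765 0.14      ]
red (array([ 0.51450945, -0.21697878,  0.1206891 ]), np.float64(0.0014771778736095908)) [ 0.51417157 -0.21931099  0.119     ] [ 0.51406336 -0.21678678  0.119     ]
inlet ((377.3238220214844, 218.06149291992188), (28.247150421142578, 30.691614151000977), 84.80557250976562) [ 0.51038194 -0.22230362  0.055     ] [0.10304229 0.09458816 0.10241558] [ -83.71967251 -174.80350023   96.20081904]
dock ((263.83782958984375, 203.02703857421875), (36.49657440185547, 36.49657440185547), 80.53767395019531) [0.55516565 0.15802542 0.045     ] [0.12260989 0.123697   0.12167121] [ -79.30407767 -169.24119595  100.55837219]
[ 1.08542926e+00  1.24403690e-01  1.65150943e+00 -9.58791815e-07
  1.36750289e+00 -8.25797022e-02]
```

{"fn": "servo_tool", "kwargs": {"dp": [[-0.037,-0.043,0],[-0.037,-0.043,0],[-0.037,-0.043,0],[-0.037,-0.043,0],[-0.037,-0.043,0]], "turn": [[0,0,0],[0,0,0],[0,0,0],[0,0,0],[0,0,0]], "grip": [0,0,0,0,0], "squeeze": 10}}

```text
time_s: 0.72
ee_pos: [0.3407, 0.3258, 0.233]
tcp_rot: [-0.0, 0.2, 0.98, -0.0]
wrist_force: [0.9, 0.9, -0.3]
grip_width: 0.0505
gripper_force: 0.0
```

{"fn": "servo_tool", "kwargs": {"dp": [[-0.037,-0.043,0],[-0.037,-0.043,0],[-0.037,-0.043,0],[-0.037,-0.043,0],[-0.037,-0.043,0]], "turn": [[0,0,0],[0,0,0],[0,0,0],[0,0,0],[0,0,0]], "grip": [0,0,0,0,0]}}

```text
time_s: 1.35
ee_pos: [0.4266, 0.0555, 0.2332]
tcp_rot: [0.0, 0.2, 0.98, 0.0]
wrist_force: [0.3, 0.8, 0.3]
grip_width: 0.0026
gripper_force: 0.0
```

{"fn": "servo_tool", "kwargs": {"dp": [[-0.037,-0.043,0],[-0.037,-0.043,0],[-0.037,-0.043,0],[-0.037,-0.043,0],[0,0,0]], "turn": [[0,0,0],[0,0,0],[0,0,0],[0,0,0],[0,0,0]], "grip": [0,0,0,0,0]}}

```text
time_s: 1.98
ee_pos: [0.4954, -0.1618, 0.2327]
tcp_rot: [-0.001, 0.202, 0.979, -0.0]
wrist_force: [0.3, 0.7, 0.1]
grip_width: 0.0004
gripper_force: 0.0
```

```bash
cat >> h.py <<'E'
from scipy.spatial.transform import Rotation as Rn
def to(p):
    s=monitor.read_state(); w=s["tcp_rot"]; R=Rn.from_quat(w,scalar_first=True)
    print("t",s["time_s"],"pos",s["ee_pos"].round(4),"F",s["wrist_force"].round(1),"M",s["moment"].round(2),"q",s["q"].round(3),"w",s["grip_width"],"x-axis",R.as_matrix()[:,0].round(3),"z",R.as_matrix()[:,2].round(3))
    if p is not None: print("dp",R.inv().apply(np.array(p)-s["ee_pos"]).round(4))
E
python3 -c "
from h import *
to([.5135,-.218,.15])"
```

```text
t 1.975 pos [ 0.4954 -0.1618  0.2327] F [0.3 0.7 0.1] M [ 0.09  0.02 -0.05] q [-0.419 -0.163  1.934 -0.     1.372 -1.582] w 0.00039048628120061976 x-axis [-0.918  0.396  0.001] z [-0.002  0.    -1.   ]
dp [-0.039  -0.0444  0.0826]
```

{"fn": "servo_tool", "kwargs": {"dp": [[-0.039,-0.0444,0],[0,0,0.04],[0,0,0.036],[0,0,0],[0,0,0]], "turn": [[0,0,0],[0,0,0],[0,0,0],[0,0,0],[0,0,0]], "grip": [0,0,0,0,0]}}

```text
time_s: 2.6
ee_pos: [0.5144, -0.2146, 0.1588]
tcp_rot: [0.001, 0.2, 0.98, -0.0]
wrist_force: [-0.5, -0.2, 0.5]
grip_width: 0.0007
gripper_force: 0.0
```

```bash
python3 - <<'E'
from h import *
to([.5135,-.218,.15])
a=read_camera("scene")[:,:,::-1];b=read_camera("top")[:,:,::-1]
f=lambda i,u,v:cv2.resize(i[v-25:v+25,u-33:u+33],(396,300),interpolation=cv2.INTER_NEAREST)
cv2.imwrite("pics/c2.png",np.hstack([f(a,300,160),f(b,378,216)]))
E
```

```text
t 2.6 pos [ 0.5144 -0.2146  0.1588] F [-0.5 -0.2  0.5] M [ 0.05  0.03 -0.  ] q [-0.492 -0.022  1.931  0.     1.231 -1.661] w 0.0006653112032791883 x-axis [-0.92   0.391 -0.002] z [ 0.001 -0.001 -1.   ]
dp [-0.0004 -0.0035  0.0088]
```

View pics/c2.png

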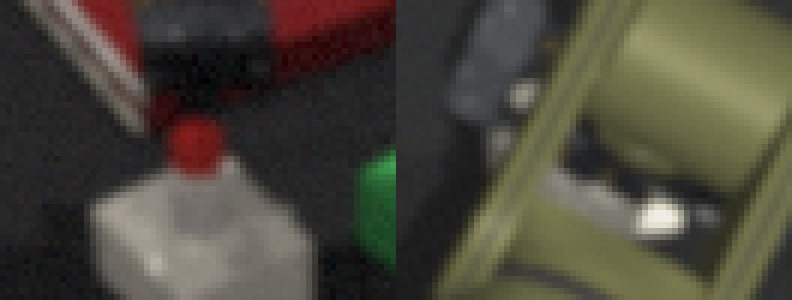

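{"fn": "servo_tool", "kwargs": {"dp": [[-0.0005,-0.0035,0.01],[0,0,0.006],[0,0,0.004],[0,0,0.002],[0,0,0.002]], "turn": [[0,0,0],[0,0,0],[0,0,0],[0,0,0],[0,0,0]], "grip": [0,0,0,0,0]}}

```text
time_s: 3.32
ee_pos: [0.5127, -0.2184, 0.1344]
tcp_rot: [-0.001, 0.2, 0.98, 0.0]
wrist_force: [-4.4, 1.5, 6.2]
grip_width: 0.0005
gripper_force: 3.5
```

{"fn": "servo_tool", "kwargs": {"dp": [[0,0,0.002],[0,0,0.002],[0,0,0.001],[0,0,0],[0,0,0]], "turn": [[0,0,0],[0,0,0],[0,0,0],[0,0,0],[0,0,0]], "grip": [0,0,0,0,0]}}

```text
time_s: 3.95
ee_pos: [0.5127, -0.2184, 0.1293]
tcp_rot: [-0.001, 0.2, 0.98, 0.0]
wrist_force: [-2.7, 0.8, 6.7]
grip_width: 0.0003
gripper_force: 3.0
```

{"fn": "servo_tool", "kwargs": {"dp": [[0,0,0.001],[0,0,0.001],[0,0,0]], "turn": [[0,0,0],[0,0,0],[0,0,0]], "grip": [0,0,0]}}

```text
time_s: 4.32
ee_pos: [0.5128, -0.2185, 0.129]
tcp_rot: [-0.001, 0.2, 0.98, 0.0]
wrist_force: [-7.3, 3.5, 13.2]
grip_width: 0.0004
gripper_force: 6.7
```

{"fn": "servo_tool", "kwargs": {"dp": [[0,0,0.002],[0,0,0.001],[0,0,0]], "turn": [[0,0,0],[0,0,0],[0,0,0]], "grip": [0,0,0]}}

```text
time_s: 4.7
ee_pos: [0.5129, -0.2185, 0.1288]
tcp_rot: [-0.001, 0.2, 0.98, 0.0]
wrist_force: [-13.3, 6.1, 26.8]
grip_width: 0.0004
gripper_force: 13.1
```

{"fn": "servo_tool", "kwargs": {"dp": [[0,0,-0.03],[0,0,-0.055],[0.0153,0.0524,0],[0.0153,0.0524,0],[0.0153,0.0524,0]], "turn": [[0,0,0],[0,0,0],[0,0,0],[0,0,0],[0,0,0]], "grip": [0,0,0,0.5,1]}}

```text
time_s: 5.32
ee_pos: [0.5324, -0.0545, 0.2086]
tcp_rot: [0.0, 0.2, 0.98, 0.0]
wrist_force: [0.7, -0.0, -0.7]
grip_width: 0.0151
gripper_force: 0.0
```

{"fn": "servo_tool", "kwargs": {"dp": [[0.0153,0.0524,0],[0.0153,0.0524,0],[0.0153,0.0524,0],[0.0153,0.0524,0],[0,0,0]], "turn": [[0,0,0],[0,0,0],[0,0,0],[0,0,0],[0,0,0]], "grip": [1,1,1,1,1]}}

```text
time_s: 5.95
ee_pos: [0.5581, 0.164, 0.2081]
tcp_rot: [-0.0, 0.198, 0.98, 0.0]
wrist_force: [0.5, 0.6, 0.1]
grip_width: 0.0652
gripper_force: 0.0
```

{"fn": "servo_tool", "kwargs": {"dp": [[0,0,0],[0,0,0],[0,0,0],[0,0,0],[0,0,0]], "turn": [[0,0,-10.7],[0,0,-10.7],[0,0,-10.7],[0,0,-10.7],[0,0,-10.7]], "grip": [1,1,1,1,1]}}

```text
time_s: 6.58
ee_pos: [0.5581, 0.1596, 0.2081]
tcp_rot: [-0.0, -0.265, 0.964, -0.0]
wrist_force: [0.7, 1.0, -0.0]
grip_width: 0.0949
gripper_force: 0.0
```

{"fn": "servo_tool", "kwargs": {"dp": [[0,0,0],[0,0,0],[0,0,0],[0,0,0],[0,0,0]], "turn": [[0,0,-10.7],[0,0,-10.7],[0,0,-10.7],[0,0,-10.7],[0,0,-10.7]], "grip": [1,1,1,1,1]}}

```text
time_s: 7.2
ee_pos: [0.5582, 0.1596, 0.2082]
tcp_rot: [-0.0, -0.67, 0.742, -0.0]
wrist_force: [-0.1, 0.1, -0.9]
grip_width: 0.0952
gripper_force: 0.0
```

```bash
python3 - <<'E'
from h import *
a=read_camera("scene")[:,:,::-1];b=read_camera("top")[:,:,::-1]
to([.558,.161,.127])
f=lambda i,u,v:cv2.resize(i[v-25:v+25,u-33:u+33],(396,300),interpolation=cv2.INTER_NEAREST)
cv2.imwrite("pics/c3.png",np.hstack([f(a,300,160),f(a,349,245)]))
E
```

```text
t 7.3 pos [0.5582 0.1598 0.2082] F [0.1 0.5 0.7] M [0.11 0.07 0.04] q [ 0.187 -0.011  1.834 -0.     1.319 -2.847] w 0.09549527184157536 x-axis [-0.107 -0.994  0.   ] z [-0. -0. -1.]
dp [-0.0012  0.0003  0.0812]
```

View pics/c3.png

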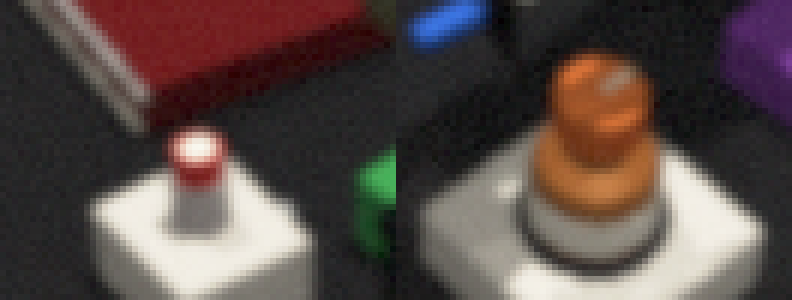

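{"fn": "servo_tool", "kwargs": {"dp": [[-0.0012,0.0003,0.05],[0,0,0.031],[0,0,0],[0,0,0],[0,0,0]], "turn": [[0,0,0],[0,0,0],[0,0,0],[0,0,0],[0,0,0]], "grip": [1,1,1,0.45,0.42], "squeeze": 5}}

```text
time_s: 7.92
ee_pos: [0.5594, 0.1623, 0.1298]
tcp_rot: [0.002, -0.668, 0.744, -0.001]
wrist_force: [1.2, -0.5, 0.7]
grip_width: 0.0805
gripper_force: 0.0
```

{"fn": "servo_tool", "kwargs": {"dp": [[0,0,0],[0,0,0],[0,0,0],[0,0,0],[0,0,0]], "turn": [[0,0,0],[0,0,0],[0,0,0],[0,0,0],[0,0,0]], "grip": [0.4,0.3,0.3,0.3,0.3]}}

```text
time_s: 8.55
ee_pos: [0.5592, 0.1621, 0.1278]
tcp_rot: [0.001, -0.669, 0.744, -0.001]
wrist_force: [5.3, 0.3, -1.5]
grip_width: 0.0418
gripper_force: 5.0
```

```bash
python3 -c "
from h import *
to(None)"
```

```text
t 8.55 pos [0.5592 0.1621 0.1278] F [ 5.3  0.3 -1.5] M [ 0.02 -0.77 -0.06] q [ 1.900e-01  6.300e-02  1.900e+00 -1.000e-03  1.175e+00 -2.845e+00] w 0.041770886287227804 x-axis [-0.106 -0.994 -0.   ] z [ 0.003  0.    -1.   ]
```

{"fn": "servo_tool", "kwargs": {"dp": [[0,-0.0008,0],[0,0,0],[0,0,0]], "turn": [[0,0,0],[0,0,0],[0,0,0]], "grip": [0.3,0.3,0.3]}}

```text
time_s: 8.93
ee_pos: [0.5593, 0.1621, 0.1278]
tcp_rot: [0.0, -0.669, 0.744, -0.0]
wrist_force: [4.5, -0.3, -1.2]
grip_width: 0.042
gripper_force: 5.0
```

{"fn": "servo_tool", "kwargs": {"dp": [[0,0,0],[0,0,0],[0,0,0]], "turn": [[0,0,0],[0,0,0],[0,0,0]], "grip": [0.3,0.3,0.3], "squeeze": 45}}

```text
time_s: 9.3
ee_pos: [0.5592, 0.1621, 0.1277]
tcp_rot: [0.0, -0.669, 0.744, -0.0]
wrist_force: [5.6, -1.3, -0.3]
grip_width: 0.0414
gripper_force: 45.0
```

```bash
python3 -c "
from h import *
to(None)"
```

```text
t 9.3 pos [0.5592 0.1621 0.1277] F [ 5.6 -1.3 -0.3] M [ 0.06 -0.77 -0.04] q [ 0.19   0.064  1.899 -0.     1.177 -2.845] w 0.04136851696321164 x-axis [-0.106 -0.994 -0.   ] z [ 0.001  0.    -1.   ]
```

{"fn": "servo_tool", "kwargs": {"dp": [[0,-0.0003,0.0001],[0,0,0.0001],[0,0,0.0001],[0,0,0.0001],[0,0,0.0001]], "turn": [[0,0,9],[0,0,9],[0,0,9],[0,0,9],[0,0,9]], "grip": [0.3,0.3,0.3,0.3,0.3]}}

```text
time_s: 9.93
ee_pos: [0.5581, 0.1627, 0.1271]
tcp_rot: [-0.001, -0.331, 0.944, 0.001]
wrist_force: [0.7, 1.4, 3.9]
grip_width: 0.0412
gripper_force: 45.0
```

```bash
python3 -c "
from h import *
to(None)"
```

```text
t 9.925 pos [0.5581 0.1627 0.1271] F [0.7 1.4 3.9] M [0.43 0.06 0.16] q [ 1.910e-01  6.500e-02  1.899e+00  2.000e-03  1.180e+00 -2.055e+00] w 0.041205454323190255 x-axis [-0.781 -0.625  0.001] z [-0.003  0.001 -1.   ]
```

{"fn": "servo_tool", "kwargs": {"dp": [[0,0,0.0001],[0,0,0.0001],[0,0,0.0001],[0,0,0.0001],[0,0,0.0001]], "turn": [[0,0,9],[0,0,9],[0,0,9],[0,0,9],[0,0,9]], "grip": [0.3,0.3,0.3,0.3,0.3]}}

```text
time_s: 10.55
ee_pos: [0.5578, 0.164, 0.1267]
tcp_rot: [-0.002, 0.055, 0.998, 0.002]
wrist_force: [-1.0, 5.9, 3.1]
grip_width: 0.0415
gripper_force: 45.0
```

```bash
python3 -c "
from h import *
to(None)"
```

```text
t 10.55 pos [0.5578 0.164  0.1267] F [-1.   5.9  3.1] M [1.05 0.11 0.15] q [ 0.192  0.066  1.899  0.004  1.179 -1.27 ] w 0.04154087329199786 x-axis [-0.994  0.111  0.003] z [-0.003  0.004 -1.   ]
```

{"fn": "servo_tool", "kwargs": {"dp": [[0,0.0012,0.0001],[0,0,0.0001],[0,0,0.0001],[0,0,0.0001],[0,0,0.0001]], "turn": [[0,0,9],[0,0,9],[0,0,9],[0,0,9],[0,0,0]], "grip": [0.3,0.3,0.3,0.3,0.3]}}

```text
time_s: 11.18
ee_pos: [0.5583, 0.1649, 0.1263]
tcp_rot: [-0.002, 0.359, 0.933, 0.001]
wrist_force: [-0.6, 4.7, 3.0]
grip_width: 0.0414
gripper_force: 45.0
```

```bash
python3 -c "
from h import *
to(None)"
```

```text
t 11.175 pos [0.5583 0.1649 0.1263] F [-0.6  4.7  3. ] M [ 0.94 -0.01 -0.08] q [ 0.193  0.067  1.898  0.004  1.178 -0.644] w 0.04138947697246598 x-axis [-0.742  0.67   0.004] z [-0.002  0.003 -1.   ]
```

{"fn": "servo_tool", "kwargs": {"dp": [[0,0.0004,0.0001],[0,0,0.0001],[0,0,0.0001],[0,0,0.0001],[0,0,0]], "turn": [[0,0,8],[0,0,8],[0,0,7],[0,0,7],[0,0,0]], "grip": [0.3,0.3,0.3,0.3,0.3]}}

```text
time_s: 11.8
ee_pos: [0.559, 0.1654, 0.1259]
tcp_rot: [-0.001, 0.588, 0.809, 0.001]
wrist_force: [1.7, 5.8, 1.7]
grip_width: 0.0415
gripper_force: 45.0
```

```bash
python3 -c "
from h import *
to(None)"
```

```text
t 11.8 pos [0.559  0.1654 0.1259] F [1.7 5.8 1.7] M [ 0.95 -0.29 -0.16] q [ 0.194  0.068  1.898  0.004  1.176 -0.121] w 0.04148678321549265 x-axis [-0.308  0.951  0.004] z [-0.001  0.004 -1.   ]
```

{"fn": "servo_tool", "kwargs": {"dp": [[0,0,0.0001],[0,0,0.0001],[0,0,0],[0,0,0.0001]], "turn": [[0,0,6],[0,0,6],[0,0,6],[0,0,6]], "grip": [0.3,0.3,0.3,0.3]}}

```text
time_s: 12.3
ee_pos: [0.5597, 0.1655, 0.1257]
tcp_rot: [-0.001, 0.744, 0.668, 0.002]
wrist_force: [3.5, 5.8, -0.6]
grip_width: 0.0417
gripper_force: 45.0
```

```bash
python3 -c "
from h import *
to(None)"
```

```text
t 12.3 pos [0.5597 0.1655 0.1257] F [ 3.5  5.8 -0.6] M [ 0.98 -0.64  0.39] q [0.194 0.069 1.897 0.004 1.173 0.3  ] w 0.0417099119015272 x-axis [0.108 0.994 0.004] z [ 0.001  0.004 -1.   ]
```

{"fn": "servo_tool", "kwargs": {"dp": [[0,0,0],[0,0,0]], "turn": [[0,0,4],[0,0,0]], "grip": [0.3,0.3]}}

```text
time_s: 12.55
ee_pos: [0.5597, 0.1647, 0.1257]
tcp_rot: [-0.0, 0.765, 0.644, 0.001]
wrist_force: [3.6, 4.0, 1.1]
grip_width: 0.0414
gripper_force: 45.0
```

```bash
python3 -c "
from h import *
to(None)"
```

```text
t 12.55 pos [0.5597 0.1647 0.1257] F [3.6 4.  1.1] M [ 0.59 -0.61  0.78] q [1.940e-01 6.900e-02 1.897e+00 1.000e-03 1.174e+00 3.650e-01] w 0.041439618995579214 x-axis [0.171 0.985 0.002] z [ 0.001  0.001 -1.   ]
```

{"fn": "servo_tool", "kwargs": {"dp": [[0,0,0],[0,0,0],[0,0,0]], "turn": [[0,0,3],[0,0,0],[0,0,0]], "grip": [0.3,0.3,0.3]}}

```text
time_s: 12.92
ee_pos: [0.5596, 0.1639, 0.1257]
tcp_rot: [-0.0, 0.782, 0.623, 0.0]
wrist_force: [2.7, 1.8, 2.1]
grip_width: 0.0414
gripper_force: 45.0
```

```bash
python3 -c "
from h import *
to(None)
cv2.imwrite('pics/c4.png',cv2.resize(read_camera('scene')[200:300,290:420,::-1],(780,600),interpolation=cv2.INTER_CUBIC))"
```

```text
t 12.925 pos [0.5596 0.1639 0.1257] F [2.7 1.8 2.1] M [ 0.21 -0.37  1.06] q [0.193 0.069 1.898 0.    1.175 0.418] w 0.04139167413158849 x-axis [0.224 0.975 0.   ] z [ 0.  0. -1.]
```

View pics/c4.png

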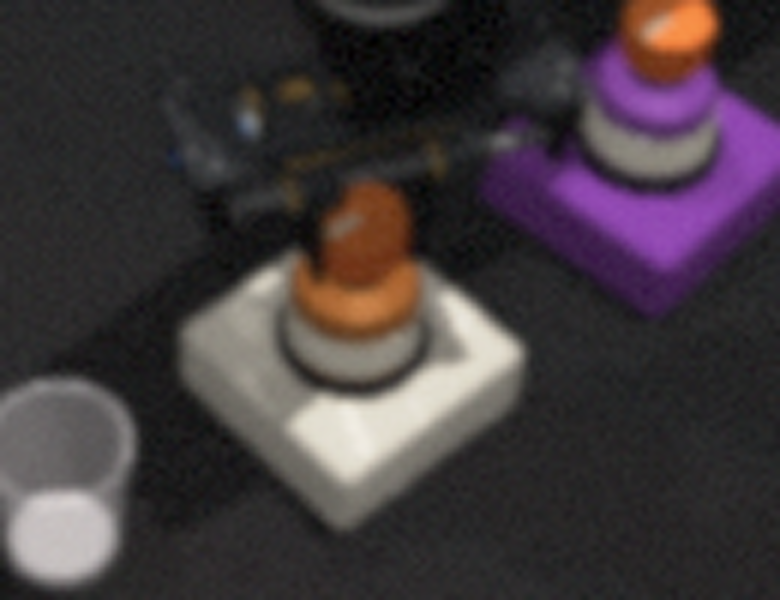

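{"fn": "servo_tool", "kwargs": {"dp": [[0,0,0],[0,0,0],[0,0,0]], "turn": [[0,0,-4],[0,0,0],[0,0,0]], "grip": [0.3,0.3,0.3]}}

```text
time_s: 13.35
ee_pos: [0.5596, 0.1638, 0.1256]
tcp_rot: [-0.0, 0.761, 0.648, 0.0]
wrist_force: [1.4, 2.5, 3.5]
grip_width: 0.0415
gripper_force: 45.0
```

```bash
python3 -c "
from h import *
to(None)"
```

```text
t 13.35 pos [0.5596 0.1638 0.1256] F [1.4 2.5 3.5] M [ 0.41 -0.27  0.06] q [1.920e-01 6.900e-02 1.898e+00 1.000e-03 1.175e+00 3.520e-01] w 0.04150837722011716 x-axis [0.159 0.987 0.001] z [ 0.     0.001 -1.   ]
```

{"fn": "servo_tool", "kwargs": {"dp": [[0,0,-0.0001],[0,0,-0.0001],[0,0,-0.0001],[0,0,-0.0001],[0,0,-0.0001]], "turn": [[0,0,-9],[0,0,-9],[0,0,-9],[0,0,-9],[0,0,-9]], "grip": [0.3,0.3,0.3,0.3,0.3]}}

```text
time_s: 13.98
ee_pos: [0.5595, 0.1639, 0.1261]
tcp_rot: [-0.0, 0.453, 0.891, 0.0]
wrist_force: [0.7, 3.7, 4.9]
grip_width: 0.0413
gripper_force: 45.0
```

{"fn": "servo_tool", "kwargs": {"dp": [[0,0,-0.0001],[0,0,-0.0001],[0,0,-0.0001],[0,0,-0.0001],[0,0,-0.0001]], "turn": [[0,0,-9],[0,0,-9],[0,0,-9],[0,0,-9],[0,0,-5]], "grip": [0.3,0.3,0.3,0.3,0.3]}}

```text
time_s: 14.6
ee_pos: [0.5595, 0.1638, 0.1266]
tcp_rot: [-0.0, 0.113, 0.994, 0.001]
wrist_force: [-0.1, 3.1, 5.1]
grip_width: 0.0414
gripper_force: 45.0
```

{"fn": "servo_tool", "kwargs": {"dp": [[0,0,0],[0,0,0],[0,0,0]], "turn": [[0,0,-4.5],[0,0,0],[0,0,0]], "grip": [0.3,0.3,0.3]}}

```text
time_s: 14.98
ee_pos: [0.5595, 0.1639, 0.1266]
tcp_rot: [-0.0, 0.076, 0.997, 0.0]
wrist_force: [1.1, 3.3, 5.7]
grip_width: 0.0415
gripper_force: 45.0
```

```bash
python3 -c "
from h import *
to(None)
a=read_camera('scene')[:,:,::-1]
f=lambda u,v:cv2.resize(a[v-30:v+30,u-30:u+30],(390,390),interpolation=cv2.INTER_CUBIC)
cv2.imwrite('pics/c5.png',np.hstack([f(349,240),f(300,165)]))"
```

```text
t 14.975 pos [0.5595 0.1639 0.1266] F [1.1 3.3 5.7] M [ 0.68 -0.17  0.12] q [ 1.920e-01  6.800e-02  1.897e+00  1.000e-03  1.177e+00 -1.227e+00] w 0.04151484334498441 x-axis [-0.989  0.151  0.   ] z [-0.     0.001 -1.   ]
```

View pics/c5.png

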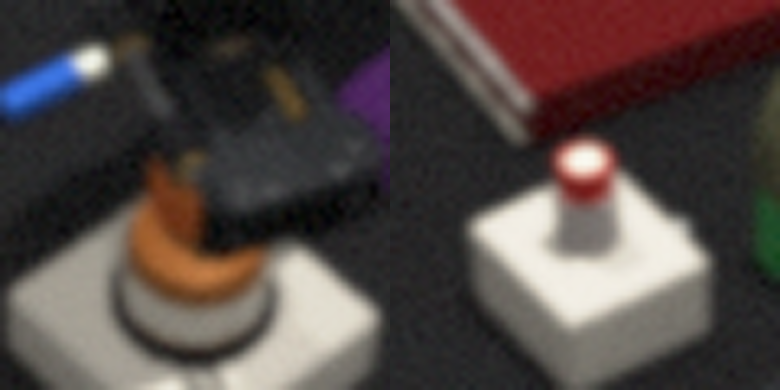

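```bash
python3 -c "
from station import ticket
print(ticket.job_done())"
```

```text
the job is handed in; nothing more can be done
None
```

The red dust cap is pressed home, and the orange cap was screwed down until it bottomed out, then backed off about 90°; the gripper still holds its sides, and the job was handed in at about 15 s (no verdict was returned).

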